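Hand over the bottle opener from the drawer rack

ROBOT

A 6-joint arm with a two-finger parallel gripper is mounted at the origin on the work surface. World frame = base frame: x ahead of the robot, y to its left, z up, the work surface at z = 0. Lengths are in m, angles in rad, forces in N, time in s.
With the tool pointing down it reaches from about 0.3 to 0.75 m from the base axis. Payload 8.5 kg.
Tool frame: the origin (TCP) lies at the very end of the fingers, on their centre line; the grasp point (between the pads) lies 19 mm behind it (manip.grasp_offset is the distance from the TCP to the grasp point, in m); z points along the fingers, y is the direction in which the jaws open and shut (so a half turn about z gives the same grasp; the last joint's range is limited). The gripper opens to 88 mm and grips with 3 to 60 N. Pads are 18 mm wide; open, the fingers measure 123 mm over their backs; the gripper's body (75 mm by 187 mm) begins 45 mm behind the grasp point.
Start: joints at [1.032, 0.381, 1.297, -0, 1.464, -0.215], TCP at [0.175, 0.521, 0.239] pointing down, gripper open.
Joint ranges: [-3.11, 3.11], [-0.89, 2.33], [0.22, 2.48], [-1.42, 4.56], [0.17, 2.85], [-2.88, 2.88]. Speed limits (rad/s): [2.39, 2.39, 3.14, 3.14, 3.14, 3.14].

INTERFACE

Orientations are given as a 3x3 rotation matrix whose columns are the frame's x, y, z axes.
In Python, from bench import manip, eyes, ticket gives the robot as it stands.
- The arm moves only by the tool move_arm, never from a script. Its argument "rows" is a list of rows, each a list of 5 numbers: the shift along the tool's x, y, z in mm, then the turn about the tool's z in degrees, then the opening, from -1 (shut) to 1 (fully open), so that 0 is half open. A call has exactly 8 rows; each row shifts and turns the pose as measured when the row begins, along the tool's axes as they then stand; what a row does not reach is not made up. A row lasts 1/8 s, in which the tool goes at most 62.5 mm and 10.7 degrees, less where a joint would pass 70% of its speed; a pose out of reach is approached as far as the arm can. A call with a gripper value outside its range is refused whole. The fingers move at their own pace and stop on an object; the grip force is fixed at half the most. Time passes only in rows, so rows that do not move let the fingers close, or fill a call up. It gives the time, the measured TCP pose, the force and the opening at its end, in the units of the state.
- manip.observe(): the state, without advancing time (a new reading comes with each control period).
- eyes.camera(name): name is "scene" or "side" or "wrist"; returns (picture, depth): 400x640x3 uint8, blue, green, red; 400x640 float32, m along the optical axis (not along the pixel's ray), 0 where there is no reading.
- eyes.camera_params(name): a dict with "fx", "fy", "cx", "cy" (pixels), "view" (4x4, takes a point from world to camera coordinates). Camera axes: x right, y up, looking along -z (the intrinsics and any distortion apply to the point x, -y, -z); pixel columns grow to the right and rows downward; lengths in m; the calibration is good to about 2 mm. A picture is of the moment at which its call begins: read the wrist's pose just before it. camera_params takes no time and is no camera call; for the wrist camera it gives the pose at the moment of the call.
- ticket.close_job(): hands the job in, once; it reports no verdict.
The state is a dict: "t": time; "joint_positions": joint angles; "joint_vel": joint speeds; "effort": joint torques, N m; "position": TCP position; "tool_rot": TCP orientation; "contact_force": force on the tool from outside, world axes, zero at the start; "moment": the same for the moment, N m; "grip_width": opening from 0.0 (shut) to 1.0 (fully open).
Only numpy, scipy, OpenCV 4.12 (cv2) and the standard library are available. Lean on these libraries where they do the work, as an engineer would, in place of code of your own. Each camera call takes 0.05 s, during which the arm holds its last target. There are 200 camera calls.

TASK

Draw the aluminium bottle opener out of its sloping pocket in the wooden rack in the mint drawer, and hold it out over the drawer for someone standing at the drawer's back: level, at least 20 cm above the worktop, its handle pointing straight back away from the drawer's knob. Leave the other four utensils where they are, and finish while still holding the opener up in the gripper, touching nothing else with it.

Things in the scene. Friction and masses are not known exactly. Their poses are not given: they have to be found in the camera images.
- drawer: Mint steel drawer standing fixed on the worktop, open on top: 380 (x) by 460 (y) mm outside, walls 75 mm high, walls and floor 6 mm thick; front panel 12 mm more at -x, 82 mm high, 480 mm wide. Origin: centre of its underside, on the worktop. +x points from the knobbed front to the back (away from the robot within 0.35 rad), z up.
- drawer_knob (a point): Middle of the round dark brown bakelite knob (38 mm across) on the drawer's front panel, 220 mm from the drawer's centre and 45 mm above the worktop.
- rack: Wooden rack fixed on the drawer floor: 3 pockets at y = -70, 0, +70 mm, running down at 45 degrees to +x (to the drawer's back, up to 0.4 rad off). Origin: underside (6 mm above worktop), below the tools' necks. 190 wide. Pockets: x 10 to 116, z below 80, 22 wide (y), inside 12 by 20 mm, 65 mm deep, 1 to 1.5 mm play. Holds opener, jar key, corkscrew in any order, heads leaning to the robot.
- bottle_opener: Flat aluminium opener, 0.09 kg, 175 mm long, edge-on in a pocket at 45 degrees. Origin: mid-neck, 106 mm above worktop; +x down the handle, y thickness (level). Neck (grip here): x -15 to 15, 24 wide (z), 10 mm thick. Head: open frame 44 wide, 9 thick, to x -55. Handle 18 wide, 9 thick, to x 120; pocket encloses it from x 55, lower pocket wall starts at x 30. Centre of mass near x 30.
- opener_tip (a point): Handle end of the bottle opener (+120 mm along its x).
- opener_head (a point): Head end of the bottle opener (-55 mm along its x).
- jar_key: Cream plastic jar key in another pocket, leave alone: shank like the opener's, V-shaped head of two arms reaching 62 mm beyond its origin, 9 mm thick. Origin mid-neck, +x down its shank, y its thickness.
- corkscrew: Nickel corkscrew with sheathed screw in another pocket, leave alone: shank like the opener's, T-bar handle 15 mm thick and 66 mm long (along its z) at x = -33 mm. Origin mid-neck, +x down its shank, y its thickness.
- can_opener: Chrome crank can opener lying on the drawer floor in front of the rack, leave alone: 160 mm long (x), 66 mm wide at its crank, 29 mm high. Origin: centre of its underside.
- pour_spout: Glass pour spout with cork, lying on the drawer floor in front of the rack, leave alone: 83 mm along x from its cork end at the origin, 26 mm thick.
Mind the look-alikes: they are no part of the job. There is more than one size of the bottle_opener; the one meant has the size given above.

How it is judged:
By the outcome, as a careful person would: the job done as asked, in the order asked, and still so for the second after the job is handed in, while the arm keeps its last pose, push and grip.
It also fails if it takes over 34 s, if anything falls off the work surface, if the arm or the gripper's body presses on something with over 40 N, if the wrist force passes 120 N, or if a joint passes its speed limit or range.

## Working session

There is one attempt and no reset: what is moved stays moved. The work goes in short steps, Python scripts to look and compute and a tool call to move; the robot and the scene stay as the last step left them, time stands still between calls to the robot, and variables do not carry over. Pictures are saved under pics/ and viewed, about 8 in all and at most 12, crops included, and the job is handed in when it is done.

Besides the shell and the picture viewer there is one more tool, called after "Emit:" in YAML: its name, and indented under it one key for each argument. move_arm: Moves the arm, as the interface text tells. Its arguments: {"type":"object","properties":{"rows":{"type":"array","items":{"type":"array","items":{"type":"number"}}}},"required":["rows"]}

```bash
ls; mkdir -p pics; cat > h.py <<'E'
import numpy as np, cv2
from bench import manip, eyes, ticket
def shot(n):
    p=eyes.camera_params(n); im,d=eyes.camera(n); return im,d,p
def world(p,u,v,d):
    c=np.array([(u-p['cx'])/p['fx']*d, -(v-p['cy'])/p['fy']*d, -d,1.0]); return (np.linalg.inv(p['view'])@c)[:3]
def pix(p,X):
    c=p['view']@np.append(X,1); return p['cx']+p['fx']*c[0]/-c[2], p['cy']-p['fy']*c[1]/-c[2]
E
python3 - <<'E'
from h import *
for n in("scene","side","wrist"):
    im,d,p=shot(n); cv2.imwrite(f"pics/{n}0.png",im); np.savez(f"pics/{n}0.npz",d=d,**p); print(n,{k:np.round(v,3).tolist() for k,v in p.items()})
s=manip.observe(); print(s)
E
```

```text
pics
scene {'fx': 404.793, 'fy': 404.793, 'cx': 319.019, 'cy': 202.19, 'view': [[-0.261, 0.965, -0.019, 0.282], [-0.618, -0.152, 0.771, 0.263], [0.741, 0.213, 0.636, -1.534], [0.0, 0.0, 0.0, 1.0]]}
side {'fx': 450.124, 'fy': 450.124, 'cx': 312.656, 'cy': 198.753, 'view': [[0.911, -0.413, -0.003, -0.563], [0.322, 0.706, 0.631, -0.181], [-0.259, -0.575, 0.776, -1.256], [0.0, 0.0, 0.0, 1.0]]}
wrist {'fx': 295.923, 'fy': 295.923, 'cx': 320.329, 'cy': 201.28, 'view': [[0.318, 0.948, -0.002, -0.549], [-0.914, 0.306, -0.267, 0.037], [-0.253, 0.087, 0.964, -0.389], [0.0, 0.0, 0.0, 1.0]]}
{'t': 0.15, 'joint_positions': array([ 1.03168717e+00,  3.81054904e-01,  1.29802298e+00, -1.56731088e-05,
        1.46356397e+00, -2.15343624e-01]), 'joint_vel': array([-2.22578457e-03, -4.11863138e-03, -1.59463667e-03, -4.16716323e-06,
       -3.97434690e-04,  6.14041283e-04]), 'effort': array([ 2.13968160e-03, -4.38079476e+01, -2.24615836e+01,  7.13896751e-02,
        3.43392603e-02, -9.66511675e-05]), 'position': array([0.17490039, 0.52123973, 0.23829373]), 'tool_rot': array([[-9.48044662e-01,  3.18136832e-01, -5.25257939e-04],
       [ 3.18137197e-01,  9.48044249e-01, -9.08390102e-04],
       [ 2.08975420e-04, -1.02829848e-03, -9.99999449e-01]]), 'contact_force': array([-0.49865398, -0.74442622,  0.30092722]), 'moment': array([ 0.01280671, -0.02785285, -0.02418242]), 'grip_width': 0.9989030428910131}
```

View pics/scene0.png

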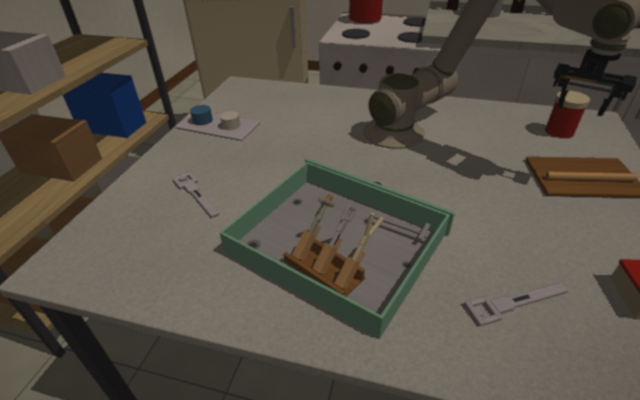

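View pics/side0.png

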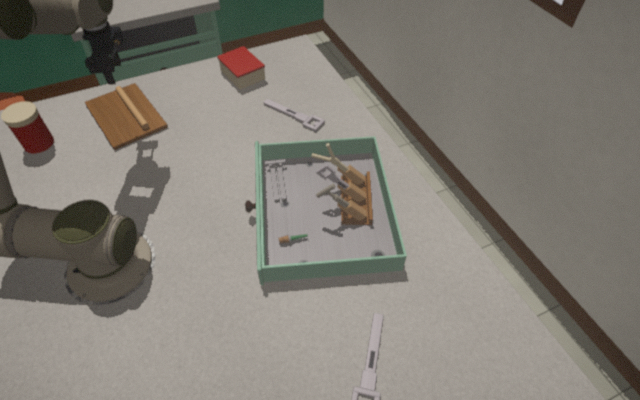

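Scene view: the mint drawer has its rack at about (330,262). Three tool heads show at (325,200), (347,212) and (373,220), the last a cream V. Side view: knob at (250,206), rack at (357,200). Next I'll enlarge both views of the rack.

```bash
python3 - <<'E'
import cv2,numpy as np
a=cv2.imread("pics/scene0.png")[180:300,270:400];b=cv2.imread("pics/side0.png")[130:280,240:410]
f=lambda x,s:cv2.resize(x,None,fx=s,fy=s,interpolation=cv2.INTER_CUBIC)
a=f(a,3.0);b=f(b,2.35)
o=np.zeros((max(a.shape[0],b.shape[0]),a.shape[1]+b.shape[1],3),np.uint8);o[:a.shape[0],:a.shape[1]]=a;o[:b.shape[0],a.shape[1]:]=b
o=cv2.convertScaleAbs(o,alpha=1.5);cv2.imwrite("pics/crop1.png",o);print(o.shape)
from h import world
for n,uv in dict(scene=[(309,164),(449,216),(380,320),(226,237)],side=[(259,144),(375,141),(402,262),(262,272),(250,206)]).items():
    z=np.load(f"pics/{n}0.npz");p={k:z[k] for k in z}
    for u,v in uv:
        w=z['d'][v-2:v+3,u-2:u+3];print(n,u,v,np.round(world(p,u,v,float(np.median(w))),3))
E
```

```text
(360, 790, 3)
scene 309 164 [ 0.378 -0.22   0.072]
scene 449 216 [0.523 0.203 0.072]
scene 380 320 [0.879 0.076 0.067]
scene 226 237 [ 0.736 -0.333  0.071]
side 259 144 [0.519 0.198 0.078]
side 375 141 [0.871 0.065 0.067]
side 402 262 [ 0.722 -0.352  0.042]
side 262 272 [ 0.367 -0.233  0.057]
side 250 206 [ 0.412 -0.013  0.057]
```

View pics/crop1.png

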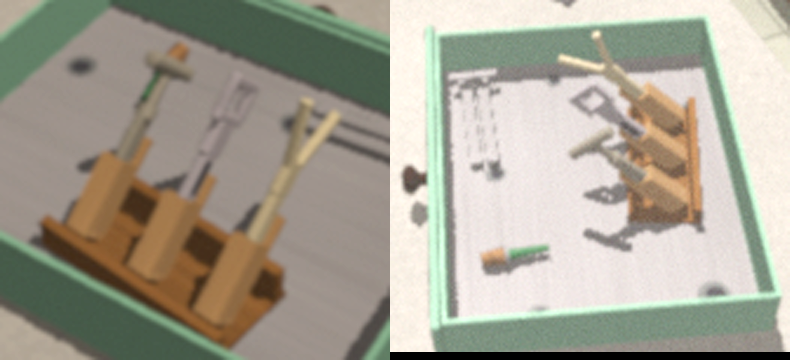

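Corkscrew on the left, opener in the middle, jar key on the right, in the scene view. The drawer yaw is about -0.33. Next: a tool cloud from the depth data.

```bash
cat >> h.py <<'E'
def cloud(d,p):
    v,u=np.mgrid[:400,:640]; m=(d>0); u,v,d=u[m],v[m],d[m]
    c=np.stack([(u-p['cx'])/p['fx']*d,-(v-p['cy'])/p['fy']*d,-d,np.ones_like(d)]); return (np.linalg.inv(p['view'])@c)[:3].T,u,v
def todrawer(P,c=(0.629,-0.068),yaw=-0.33):
    R=np.array([[np.cos(yaw),-np.sin(yaw)],[np.sin(yaw),np.cos(yaw)]]); return (P[:,:2]-c)@R
E
python3 - <<'E'
from h import *
for n in("scene","side"):
    z=np.load(f"pics/{n}0.npz");p={k:z[k] for k in z}
    P,u,v=cloud(z['d'],p);q=todrawer(P)
    m=(abs(q[:,0])<.17)&(abs(q[:,1])<.21)&(P[:,2]>.095)&(P[:,2]<.3);P=P[m];q=q[m]
    lab=cv2.kmeans(P.astype(np.float32),3,None,(3,100,1e-5),10,2)[1].ravel()
    for k in range(3):
        A=P[lab==k];c=A.mean(0);w=np.linalg.svd(A-c)[2][0];w=w*np.sign(w[0])
        print(n,len(A),c.round(3),w.round(2),'yaw',np.arctan2(w[1],w[0]).round(3),'zmax',A[:,2].max().round(3),A.min(0).round(3),A.max(0).round(3))
E
```

```text
scene 268 [ 0.654 -0.045  0.124] [ 0.66 -0.32 -0.68] yaw -0.458 zmax 0.16 [ 0.621 -0.063  0.095] [ 0.692 -0.027  0.16 ]
scene 276 [0.682 0.019 0.127] [ 0.69 -0.33 -0.64] yaw -0.449 zmax 0.177 [ 0.635 -0.001  0.095] [0.716 0.043 0.177]
scene 187 [ 0.627 -0.108  0.123] [ 0.53 -0.31 -0.79] yaw -0.536 zmax 0.158 [ 0.593 -0.128  0.095] [ 0.655 -0.088  0.158]
side 230 [ 0.645 -0.048  0.126] [ 0.67 -0.34 -0.66] yaw -0.474 zmax 0.161 [ 0.61  -0.068  0.095] [ 0.682 -0.025  0.161]
side 181 [ 0.616 -0.112  0.125] [ 0.65 -0.3  -0.7 ] yaw -0.427 zmax 0.157 [ 0.583 -0.13   0.096] [ 0.649 -0.091  0.157]
side 178 [0.674 0.016 0.126] [ 0.71 -0.37 -0.6 ] yaw -0.482 zmax 0.175 [ 0.631 -0.003  0.096] [0.709 0.043 0.175]
```

Emit:
move_arm:
  rows:
    - [-20,-12,-12,0,0]
    - [-44,-27,-10,0,0]
    - [-44,-27,-10,0,0]
    - [-44,-27,-10,0,-0.1]
    - [-44,-27,-10,0,-0.1]
    - [-44,-27,-8,0,-0.1]
    - [-44,-27,0,0,-0.1]
    - [-44,-27,0,0,-0.1]

```text
t: 1.15
position: [0.4273, 0.2193, 0.2988]
tool_rot: [[-0.95, 0.312, -0.002], [0.312, 0.95, -0.004], [0.001, -0.004, -1.0]]
contact_force: [0.6, 0.1, 0.1]
grip_width: 0.449
```

Emit:
move_arm:
  rows:
    - [-44,-27,0,0,-0.1]
    - [-44,-27,0,0,-0.1]
    - [-44,-27,0,0,-0.1]
    - [-44,-27,0,0,-0.1]
    - [-44,-27,0,0,-0.1]
    - [-44,-27,0,0,-0.1]
    - [0,0,0,7,-0.1]
    - [0,0,0,0,-0.1]

```text
t: 2.15
position: [0.634, -0.0296, 0.2953]
tool_rot: [[-0.902, 0.432, -0.008], [0.432, 0.902, -0.002], [0.006, -0.005, -1.0]]
contact_force: [-0.8, 0.6, 0.1]
grip_width: 0.448
```

```bash
python3 - <<'E'
from h import *
im,d,p=shot("wrist"); np.savez("pics/wrist1.npz",d=d,**p); cv2.imwrite("pics/wrist1.png",cv2.convertScaleAbs(im,alpha=1.4))
s=manip.observe();print(s['position'],s['joint_positions'].round(3), np.linalg.inv(p['view'])[:3,3])
P,u,v=cloud(d,p);q=todrawer(P)
for a,b,c in((.095,.2,None),):
    m=(abs(q[:,0])<.17)&(abs(q[:,1])<.21)&(P[:,2]>a)&(P[:,2]<b);A=P[m].astype(np.float32)
    lab=cv2.kmeans(A,3,None,(3,100,1e-5),10,2)[1].ravel()
    for k in range(3):
        B=A[lab==k];c=B.mean(0);w=np.linalg.svd(B-c,full_matrices=False)[2][0];w=w*np.sign(w[0])
        print(len(B),c.round(4),w.round(3),'yaw',np.arctan2(w[1],w[0]).round(3),'zmax',np.percentile(B[:,2],99.5).round(3))
E
```

```text
[ 0.63389769 -0.02959506  0.29516262] [-0.231  0.513  0.916 -0.004  1.719 -1.358] [5.73535124e-01 1.41792404e-04 4.41645466e-01]
770 [0.6715 0.0202 0.1273] [ 0.795 -0.419 -0.438] yaw -0.485 zmax 0.174
950 [ 0.6174 -0.1057  0.1303] [ 0.903 -0.411 -0.126] yaw -0.427 zmax 0.157
496 [ 0.6415 -0.0413  0.1425] [ 0.801 -0.39  -0.454] yaw -0.454 zmax 0.16
```

View pics/wrist1.png

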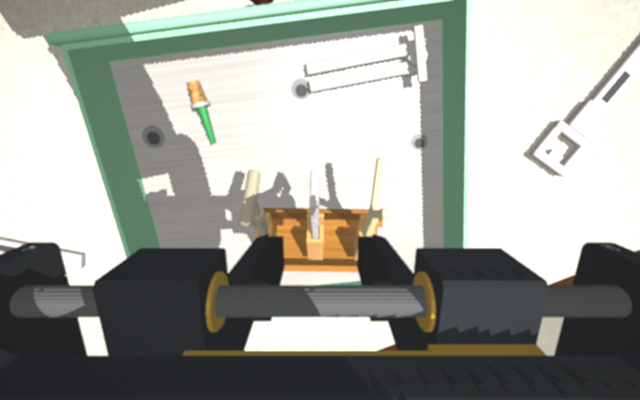

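Wrist view: the opener is at (315,205), nearly centred between the fingers, with the corkscrew at (250,195) and the jar key at (375,195). I'll grip the head near x = -42 mm. With the tool vertical, the gripper body (187 mm across) would hit the heads if I gripped at the neck.

Emit:
move_arm:
  rows:
    - [-8,-7,10,0,-0.1]
    - [0,0,20,0,-0.1]
    - [0,0,25,0,-0.1]
    - [0,0,25,0,-0.1]
    - [0,0,25,0,-0.1]
    - [0,0,20,0,-0.1]
    - [0,0,10,0,-0.1]
    - [0,0,0,0,-0.1]

```text
t: 3.2
position: [0.6358, -0.0398, 0.1535]
tool_rot: [[-0.909, 0.417, -0.009], [0.417, 0.909, -0.003], [0.007, -0.006, -1.0]]
contact_force: [-0.0, -0.9, 0.4]
grip_width: 0.447
```

```bash
python3 - <<'E'
from h import *
s=manip.observe();T=s['position'];R=s['tool_rot'];im,d,p=shot("wrist")
cv2.imwrite("pics/wrist2.png",cv2.convertScaleAbs(im,alpha=1.4))
P,u,v=cloud(d,p);L=(P-T)@R
m=(abs(L[:,1])<.018)&(P[:,2]>.1)&(P[:,2]<.168)&(L[:,0]>-.06)&(L[:,0]<.06)&(v<330);A=L[m];Pm=P[m]
print(T,R.round(3).tolist(),len(A))
for lo in np.arange(.1,.168,.008):
    k=(Pm[:,2]>=lo)&(Pm[:,2]<lo+.008)
    if k.sum()>4: print(lo.round(3),k.sum(),(A[k][:,:2].min(0)*1e3).round(1),(np.median(A[k][:,:2],0)*1e3).round(1),(A[k][:,:2].max(0)*1e3).round(1))
E
```

```text
[ 0.6358363  -0.03983387  0.15346479] [[-0.909, 0.417, -0.009], [0.417, 0.909, -0.003], [0.007, -0.006, -1.0]] 1362
0.124 66 [18.4 -2.7] [21.5  1.5] [22.7  5.7]
0.132 282 [-32.2  -4.1] [16.1  1.5] [21.9  5.6]
0.14 362 [-27.9  -3.9] [7.7 0.9] [14.1  5.4]
0.148 423 [-19.8  -3.7] [-0.6  0.8] [6.6 5.3]
0.156 229 [-11.6  -3.5] [-6.   0.8] [-2.1  5.1]
```

View pics/wrist2.png

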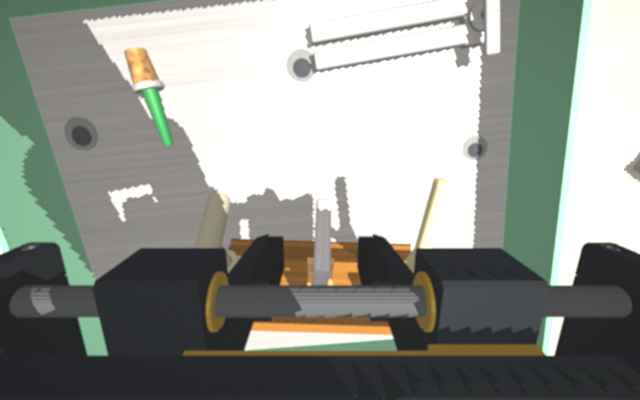

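Wrist view: the opener at (322,230) is centred between the fingers, and the lateral error is about 1 mm. Descending and closing.

Emit:
move_arm:
  rows:
    - [0,1,8,1.5,-0.1]
    - [-1,0,10,0,-0.1]
    - [0,0,9,0,-0.1]
    - [0,0,4,0,-0.1]
    - [0,0,0,0,-0.1]
    - [0,0,0,0,-0.6]
    - [0,0,0,0,-1]
    - [0,0,0,0,-1]

```text
t: 4.25
position: [0.638, -0.0397, 0.1228]
tool_rot: [[-0.897, 0.442, -0.005], [0.442, 0.897, -0.004], [0.003, -0.006, -1.0]]
contact_force: [-1.3, 0.0, -1.0]
grip_width: 0.134
```

Emit:
move_arm:
  rows:
    - [0,0,0,0,-1]
    - [0,0,0,0,-1]
    - [0,0,0,0,-1]
    - [0,0,0,0,-1]
    - [2,0,-2,0,-1]
    - [3,0,-3,0,-1]
    - [3,0,-3,0,-1]
    - [4,0,-4,0,-1]

```text
t: 5.25
position: [0.6267, -0.0341, 0.1355]
tool_rot: [[-0.897, 0.442, -0.005], [0.442, 0.897, -0.004], [0.002, -0.006, -1.0]]
contact_force: [-0.1, 1.2, -1.4]
grip_width: 0.087
```

Emit:
move_arm:
  rows:
    - [6,0,-6,0,-1]
    - [8,0,-8,0,-1]
    - [8,0,-8,0,-1]
    - [8,0,-8,0,-1]
    - [8,0,-8,0,-1]
    - [8,0,-8,0,-1]
    - [8,0,-8,0,-1]
    - [8,0,-8,0,-1]

```text
t: 6.25
position: [0.567, -0.0042, 0.2025]
tool_rot: [[-0.897, 0.442, -0.004], [0.442, 0.897, -0.004], [0.002, -0.005, -1.0]]
contact_force: [-0.2, 0.7, -1.1]
grip_width: 0.086
```

Emit:
move_arm:
  rows:
    - [3,0,-15,0,-1]
    - [0,0,-25,0,-1]
    - [0,0,-25,0,-1]
    - [0,0,-25,0,-1]
    - [0,0,-25,0,-1]
    - [0,0,-20,0,-1]
    - [0,0,-8,0,-1]
    - [0,0,0,0,-1]

```text
t: 7.25
position: [0.5635, -0.0017, 0.3557]
tool_rot: [[-0.897, 0.442, -0.001], [0.442, 0.897, -0.005], [-0.001, -0.005, -1.0]]
contact_force: [-0.4, 0.2, -1.3]
grip_width: 0.087
```

```bash
python3 - <<'E'
from h import *
s=manip.observe();print(s['t'],s['position'],s['contact_force'],s['grip_width'])
im,d,p=shot("side"); np.savez("pics/side2.npz",d=d,**p); 
jm,d2,p2=shot("scene"); np.savez("pics/scene2.npz",d=d2,**p2)
f=lambda x:cv2.resize(x,None,fx=2,fy=2)
u,v=map(int,pix(p,s['position']));a,b=map(int,pix(p2,s['position']));print(u,v,a,b)
o=np.hstack([f(im[max(0,v-100):v+150,u-95:u+105][:250]),f(jm[max(0,b-100):b+150,a-95:a+105][:250])]);print(o.shape)
cv2.imwrite("pics/chk2.png",cv2.convertScaleAbs(o,alpha=1.4))
E
```

```text
7.25 [ 0.56350418 -0.00173192  0.3557125 ] [-0.37687164  0.23234075 -1.34333201] 0.08652102483502727
292 109 376 116
(500, 800, 3)
```

View pics/chk2.png

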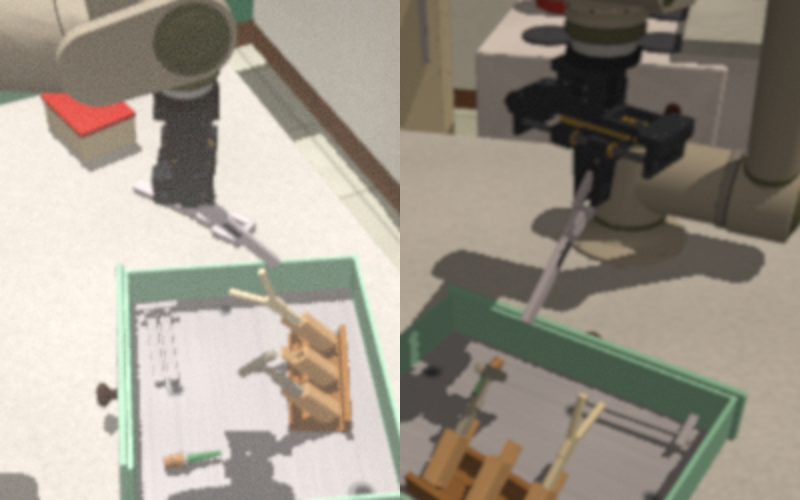

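The opener is free and held by its head, still sloping at about 45°; the other tools have not moved. The tool can only turn about its own vertical axis. So I'll level the opener by pressing the handle onto the top edge of the drawer's front panel, with the gripper outside the drawer, so it swivels in the pads.

```bash
cat >> h.py <<'E'
def opener(P,T,R):
    L=(P-T)@R
    m=(L[:,0]<-.045)&(L[:,0]>-.2)&(abs(L[:,1])<.03)&(L[:,2]<.19)&(L[:,2]>-.06)&(P[:,2]>.10)
    A=P[m];c=np.median(A,0)
    for _ in range(4):
        w=np.linalg.svd(A-A.mean(0),full_matrices=False)[2][0];w*=np.sign(w@-R[:,0]);r=np.linalg.norm(np.cross(A-A.mean(0),w),axis=1);A=A[r<max(.012,0)]
    t=(A-A.mean(0))@w
    return len(A),A.mean(0).round(3),'pitch',np.degrees(np.arcsin(w[2])).round(1),'yaw',np.arctan2(w[1],w[0]).round(3),'tip',(A.mean(0)+w*t.max()).round(3)
E
python3 - <<'E'
from h import *
s=manip.observe();T,R=s['position'],s['tool_rot']
C=[]
for n in("scene","side"):
    z=np.load(f"pics/{n}2.npz");p={k:z[k] for k in z};P,u,v=cloud(z['d'],p)
    print(n,opener(P,T,R))
    z=np.load(f"pics/{n}0.npz");p={k:z[k] for k in z};P,u,v=cloud(z['d'],p)
    q=todrawer(P);m=(abs(q[:,0])<.22)&(abs(q[:,1])<.26)&(P[:,2]>.068)&(P[:,2]<.088)&((abs(q[:,0])>.17)|(abs(q[:,1])>.21));C.append(P[m][:,:2])
    for S in(C[-1],np.vstack(C)): print(len(S),cv2.minAreaRect((S*1000).astype(np.float32)))
E
```

```text
scene (302, array([ 0.636, -0.035,  0.291]), 'pitch', np.float64(-47.2), 'yaw', np.float64(-0.456), 'tip', array([ 0.666, -0.049,  0.255]))
2580 ((620.414794921875, -73.27679443359375), (479.8338928222656, 393.8514709472656), 70.81684875488281)
2580 ((620.414794921875, -73.27679443359375), (479.8338928222656, 393.8514709472656), 70.81684875488281)
side (220, array([ 0.631, -0.04 ,  0.29 ]), 'pitch', np.float64(-47.4), 'yaw', np.float64(-0.454), 'tip', array([ 0.661, -0.055,  0.253]))
2012 ((615.7505493164062, -76.88583374023438), (481.4006042480469, 392.7998046875), 70.88530731201172)
4592 ((618.1292724609375, -75.6307373046875), (485.7825012207031, 396.6217956542969), 70.81684875488281)
```

Emit:
move_arm:
  rows:
    - [15,1,0,0,-1]
    - [32,2,0,0,-1]
    - [32,2,0,0,-1]
    - [32,2,0,0,-1]
    - [32,2,0,0,-1]
    - [32,2,0,-3,-1]
    - [32,2,20,-4,-1]
    - [0,0,20,0,-1]

```text
t: 8.35
position: [0.3748, 0.1027, 0.309]
tool_rot: [[-0.945, 0.326, -0.013], [0.326, 0.945, -0.002], [0.012, -0.006, -1.0]]
contact_force: [0.6, -0.7, -0.9]
grip_width: 0.085
```

Emit:
move_arm:
  rows:
    - [0,0,20,0,-1]
    - [0,0,20,0,-1]
    - [0,0,15,0,-1]
    - [0,0,5,0,-1]
    - [0,0,0,0,-1]
    - [0,0,0,0,-1]
    - [0,0,0,0,-1]
    - [0,0,0,0,-1]

```text
t: 9.35
position: [0.3716, 0.1029, 0.2451]
tool_rot: [[-0.945, 0.325, -0.018], [0.325, 0.946, -0.002], [0.017, -0.008, -1.0]]
contact_force: [0.1, -0.2, 0.0]
grip_width: 0.088
```

```bash
cat > chk.py <<'E'
from h import *
import sys
s=manip.observe();T,R=s['position'],s['tool_rot'];print(s['t'],T.round(4),'tool yaw',np.arctan2(-R[1,0],-R[0,0]).round(3),'tilt',R[:2,2].round(3),s['contact_force'].round(1),s['grip_width'].round(3))
for n in("scene","side"):
    im,d,p=shot(n);cv2.imwrite(f"pics/{n}_{sys.argv[1]}.png",im);P,u,v=cloud(d,p)
    try: print(n,opener(P,T,R),np.round(pix(p,T)))
    except Exception as e: print(n,e)
E
python3 chk.py a
```

```text
Traceback (most recent call last):
  File "chk.py", line 3, in <module>
    s=manip.observe();T,R=s['position'],s['tool_rot'];print(s['t'],T.round(4),'tool yaw',np.arctan2(-R[1,0],-R[0,0]).round(3),'tilt',R[:2,2].round(3),s['contact_force'].round(1),s['grip_width'].round(3))
                                                                                                                                                                                  ^^^^^^^^^^^^^^^^^^^^^
AttributeError: 'float' object has no attribute 'round'
```

Emit:
move_arm:
  rows:
    - [-8,0,15,0,-1]
    - [-6,0,20,0,-1]
    - [0,0,20,0,-1]
    - [0,0,12,0,-1]
    - [0,0,8,0,-1]
    - [0,0,6,0,-1]
    - [0,0,6,0,-1]
    - [0,0,6,0,-1]

```text
t: 10.35
position: [0.3866, 0.0978, 0.1515]
tool_rot: [[-0.946, 0.325, -0.008], [0.325, 0.946, -0.003], [0.007, -0.005, -1.0]]
contact_force: [0.8, -1.1, 2.6]
grip_width: 0.087
```

```bash
sed -i "s/s\['grip_width'\].round(3)/s['grip_width']/" chk.py; python3 chk.py a
```

```text
10.35 [0.3866 0.0978 0.1515] tool yaw -0.331 tilt [-0.008 -0.003] [ 0.8 -1.1  2.6] 0.08698001986314244
scene (102, array([0.452, 0.077, 0.12 ]), 'pitch', np.float64(-39.9), 'yaw', np.float64(-0.337), 'tip', array([0.477, 0.068, 0.097])) [416. 157.]
side (101, array([0.448, 0.072, 0.118]), 'pitch', np.float64(-36.7), 'yaw', np.float64(-0.33), 'tip', array([0.473, 0.063, 0.098])) [225. 161.]
```

It is swivelling, with only about 4 N on the wrist. Continuing down.

Emit:
move_arm:
  rows:
    - [0,0,8,0,-1]
    - [0,0,8,0,-1]
    - [0,0,8,0,-1]
    - [0,0,8,0,-1]
    - [0,0,8,0,-1]
    - [0,0,8,0,-1]
    - [0,0,8,0,-1]
    - [0,0,6,0,-1]

```text
t: 11.45
position: [0.3851, 0.0978, 0.0852]
tool_rot: [[-0.946, 0.325, -0.01], [0.325, 0.946, -0.002], [0.009, -0.006, -1.0]]
contact_force: [-2.0, 0.8, 3.6]
grip_width: 0.09
```

```bash
sed -i 's/P\[:,2\]>.10/P[:,2]>.087/' h.py; python3 chk.py b
```

```text
11.45 [0.3851 0.0978 0.0852] tool yaw -0.331 tilt [-0.01  -0.002] [-2.   0.8  3.6] 0.08992415459362729
scene (145, array([0.482, 0.067, 0.097]), 'pitch', np.float64(-6.3), 'yaw', np.float64(-0.34), 'tip', array([0.539, 0.047, 0.09 ])) [413. 176.]
side (171, array([0.474, 0.063, 0.096]), 'pitch', np.float64(-4.7), 'yaw', np.float64(-0.32), 'tip', array([0.531, 0.044, 0.091])) [228. 177.]
```

Emit:
move_arm:
  rows:
    - [0,0,4,0,-1]
    - [0,0,4,0,-1]
    - [0,0,1,0,-1]
    - [0,0,-10,0,-1]
    - [0,0,-20,0,-1]
    - [0,0,-25,0,-1]
    - [0,0,-20,0,-1]
    - [0,0,0,0,-1]

```text
t: 12.55
position: [0.3851, 0.0979, 0.1545]
tool_rot: [[-0.945, 0.325, -0.013], [0.325, 0.946, -0.002], [0.012, -0.006, -1.0]]
contact_force: [0.6, -0.2, -0.9]
grip_width: 0.092
```

```bash
python3 chk.py c
```

```text
12.55 [0.3851 0.0979 0.1545] tool yaw -0.332 tilt [-0.013 -0.002] [ 0.6 -0.2 -0.9] 0.09160404850021053
scene (176, array([0.488, 0.065, 0.17 ]), 'pitch', np.float64(-5.3), 'yaw', np.float64(-0.336), 'tip', array([0.538, 0.048, 0.165])) [417. 156.]
side (233, array([0.477, 0.062, 0.168]), 'pitch', np.float64(-4.2), 'yaw', np.float64(-0.343), 'tip', array([0.529, 0.043, 0.164])) [225. 160.]
```

Still about -4.5°, so I'll press again about 9 mm deeper.

Emit:
move_arm:
  rows:
    - [0,0,22,0,-1]
    - [0,0,25,0,-1]
    - [0,0,18,0,-1]
    - [0,0,9,0,-1]
    - [0,0,6,0,-1]
    - [0,0,4,0,-1]
    - [0,0,2,0,-1]
    - [0,0,0,0,-1]

```text
t: 13.65
position: [0.3828, 0.0976, 0.0628]
tool_rot: [[-0.945, 0.326, -0.017], [0.326, 0.945, -0.002], [0.015, -0.008, -1.0]]
contact_force: [-0.1, -0.4, 2.3]
grip_width: 0.1
```

```bash
python3 chk.py d
```

```text
13.65 [0.3828 0.0976 0.0628] tool yaw -0.332 tilt [-0.017 -0.002] [-0.1 -0.4  2.3] 0.09992620972034556
scene (139, array([0.486, 0.065, 0.099]), 'pitch', np.float64(4.3), 'yaw', np.float64(-0.336), 'tip', array([0.531, 0.049, 0.102])) [412. 182.]
side (193, array([0.479, 0.061, 0.099]), 'pitch', np.float64(6.0), 'yaw', np.float64(-0.339), 'tip', array([0.526, 0.044, 0.104])) [229. 182.]
```

Emit:
move_arm:
  rows:
    - [0,0,-10,0,-1]
    - [0,0,-20,0,-1]
    - [0,0,-25,0,-1]
    - [0,0,-25,0,-1]
    - [0,0,-25,0,-1]
    - [0,0,-25,0,-1]
    - [0,0,-20,0,-1]
    - [0,0,0,0,-1]

```text
t: 14.75
position: [0.3817, 0.0985, 0.2203]
tool_rot: [[-0.945, 0.325, -0.024], [0.325, 0.946, -0.001], [0.022, -0.009, -1.0]]
contact_force: [-0.5, 0.2, -1.5]
grip_width: 0.096
```

```bash
python3 chk.py e
```

```text
14.75 [0.3817 0.0985 0.2203] tool yaw -0.331 tilt [-0.024 -0.001] [-0.5  0.2 -1.5] 0.09621559755161178
scene (179, array([0.484, 0.066, 0.249]), 'pitch', np.float64(3.0), 'yaw', np.float64(-0.344), 'tip', array([0.533, 0.049, 0.251])) [420. 135.]
side (259, array([0.476, 0.062, 0.248]), 'pitch', np.float64(3.5), 'yaw', np.float64(-0.332), 'tip', array([0.526, 0.045, 0.251])) [220. 144.]
```

Lifted, it reads about +3° with the handle end high. To bring the tip down I'll press the handle end lightly against the outside of the front panel and lift a little, so friction drags the tip down.

Emit:
move_arm:
  rows:
    - [20,0,0,0,-1]
    - [30,0,0,0,-1]
    - [30,0,0,0,-1]
    - [2,0,30,0,-1]
    - [0,0,40,0,-1]
    - [0,0,40,0,-1]
    - [0,0,35,0,-1]
    - [0,0,0,0,-1]

```text
t: 15.85
position: [0.2841, 0.1279, 0.0694]
tool_rot: [[-0.945, 0.324, -0.038], [0.324, 0.946, -0.0], [0.036, -0.013, -0.999]]
contact_force: [-0.2, 0.3, -1.0]
grip_width: 0.095
```

```bash
sed 's/>.087/>.02/' h.py > h2.py; sed 's/from h /from h2 /' chk.py > chk2.py; python3 chk2.py f
```

```text
15.85 [0.2841 0.1279 0.0694] tool yaw -0.33 tilt [-0.038 -0.   ] [-0.2  0.3 -1. ] 0.0953186357154336
scene (144, array([0.402, 0.09 , 0.093]), 'pitch', np.float64(-6.9), 'yaw', np.float64(-0.342), 'tip', array([0.475, 0.064, 0.083])) [426. 163.]
side (200, array([0.387, 0.089, 0.095]), 'pitch', np.float64(-6.8), 'yaw', np.float64(-0.319), 'tip', array([0.473, 0.061, 0.085])) [194. 184.]
```

Emit:
move_arm:
  rows:
    - [0,0,12,0,-1]
    - [0,0,11,0,-1]
    - [-10,0,0,0,-1]
    - [-9,0,0,0,-1]
    - [-5,0,0,0,-1]
    - [-3,0,0,0,-1]
    - [-2,0,0,0,-1]
    - [-2,0,0,0,-1]

```text
t: 16.95
position: [0.3119, 0.1182, 0.0515]
tool_rot: [[-0.945, 0.323, -0.039], [0.324, 0.946, 0.002], [0.038, -0.011, -0.999]]
contact_force: [-5.5, 2.7, -0.8]
grip_width: 0.09
```

```bash
python3 chk2.py g
```

```text
16.95 [0.3119 0.1182 0.0515] tool yaw -0.33 tilt [-0.039  0.002] [-5.5  2.7 -0.8] 0.08974103711201356
scene (95, array([0.441, 0.077, 0.071]), 'pitch', np.float64(-18.5), 'yaw', np.float64(-0.37), 'tip', array([0.482, 0.061, 0.056])) [421. 172.]
side (232, array([0.416, 0.08 , 0.081]), 'pitch', np.float64(1.1), 'yaw', np.float64(-0.312), 'tip', array([0.475, 0.061, 0.082])) [205. 187.]
```

Contact at about 6 N. Now a lift with a small forward push, then back away and up.

Emit:
move_arm:
  rows:
    - [-1,0,-3,0,-1]
    - [-1,0,-3,0,-1]
    - [-1,0,-3,0,-1]
    - [0,0,0,0,-1]
    - [12,0,0,0,-1]
    - [0,0,-20,0,-1]
    - [0,0,-40,0,-1]
    - [0,0,0,0,-1]

```text
t: 18.05
position: [0.3015, 0.1217, 0.1228]
tool_rot: [[-0.945, 0.323, -0.048], [0.324, 0.946, 0.002], [0.046, -0.013, -0.999]]
contact_force: [-0.3, 0.0, -1.5]
grip_width: 0.091
```

```bash
python3 chk.py i
```

```text
18.05 [0.3015 0.1217 0.1228] tool yaw -0.33 tilt [-0.048  0.002] [-0.3  0.  -1.5] 0.09103282592193074
scene (143, array([0.403, 0.09 , 0.149]), 'pitch', np.float64(1.0), 'yaw', np.float64(-0.334), 'tip', array([0.452, 0.073, 0.15 ])) [426. 151.]
side (225, array([0.395, 0.086, 0.148]), 'pitch', np.float64(2.3), 'yaw', np.float64(-0.328), 'tip', array([0.447, 0.068, 0.15 ])) [196. 171.]
```

Emit:
move_arm:
  rows:
    - [0,0,40,0,-1]
    - [0,0,32,0,-1]
    - [-7,0,0,0,-1]
    - [-5,0,0,0,-1]
    - [-5,0,0,0,-1]
    - [-5,0,-4,0,-1]
    - [-5,0,-5,0,-1]
    - [-4,0,-5,0,-1]

```text
t: 19.15
position: [0.3085, 0.1133, 0.0577]
tool_rot: [[-0.941, 0.322, -0.099], [0.323, 0.946, 0.006], [0.096, -0.026, -0.995]]
contact_force: [-12.6, 5.2, -3.6]
grip_width: 0.096
```

Emit:
move_arm:
  rows:
    - [12,0,-2,0,-1]
    - [0,0,-20,0,-1]
    - [0,0,-40,0,-1]
    - [0,0,-40,0,-1]
    - [0,0,-20,0,-1]
    - [0,0,0,0,-1]
    - [0,0,0,0,-1]
    - [0,0,0,0,-1]

```text
t: 20.15
position: [0.3081, 0.1168, 0.1869]
tool_rot: [[-0.942, 0.323, -0.089], [0.324, 0.946, 0.006], [0.086, -0.023, -0.996]]
contact_force: [0.4, 0.7, -1.2]
grip_width: 0.094
```

```bash
python3 chk.py j
```

```text
20.15 [0.3081 0.1168 0.1869] tool yaw -0.331 tilt [-0.089  0.006] [ 0.4  0.7 -1.2] 0.09366086688517289
scene (153, array([0.412, 0.085, 0.208]), 'pitch', np.float64(-1.4), 'yaw', np.float64(-0.332), 'tip', array([0.461, 0.068, 0.206])) [427. 133.]
side (256, array([0.402, 0.081, 0.207]), 'pitch', np.float64(-0.0), 'yaw', np.float64(-0.323), 'tip', array([0.454, 0.064, 0.207])) [194. 156.]
```

Level now (-0.7°); the tool itself has leaned 5°. Moving forward and up over the drawer.

Emit:
move_arm:
  rows:
    - [-5,0,-12,0,-1]
    - [-15,0,-14,0,-1]
    - [-20,0,-14,0,-1]
    - [-20,0,-14,0,-1]
    - [-20,0,-14,0,-1]
    - [-20,0,-10,0,-1]
    - [-20,0,-6,0,-1]
    - [-20,0,-4,0,-1]

```text
t: 21.25
position: [0.4505, 0.0698, 0.2596]
tool_rot: [[-0.941, 0.322, -0.1], [0.323, 0.946, 0.006], [0.096, -0.026, -0.995]]
contact_force: [-0.7, 0.1, -0.8]
grip_width: 0.094
```

Emit:
move_arm:
  rows:
    - [-20,0,-4,0,-1]
    - [-20,0,-4,0,-1]
    - [-20,0,-3,0,-1]
    - [-15,0,-2,0,-1]
    - [-8,0,0,0,-1]
    - [0,0,0,0,-1]
    - [0,0,0,0,-1]
    - [0,0,0,0,-1]

```text
t: 22.25
position: [0.5322, 0.0419, 0.2594]
tool_rot: [[-0.94, 0.322, -0.109], [0.323, 0.946, 0.008], [0.106, -0.028, -0.994]]
contact_force: [0.1, -0.2, -1.3]
grip_width: 0.095
```

```bash
python3 chk.py k
```

```text
22.25 [0.5322 0.0419 0.2594] tool yaw -0.331 tilt [-0.109  0.008] [ 0.1 -0.2 -1.3] 0.09454739881688833
scene (158, array([0.674, 0.011, 0.178]), 'pitch', np.float64(-66.8), 'yaw', np.float64(-0.052), 'tip', array([0.711, 0.009, 0.092])) [394. 149.]
side (157, array([0.662, 0.009, 0.184]), 'pitch', np.float64(-68.3), 'yaw', np.float64(0.018), 'tip', array([0.7  , 0.01 , 0.089])) [277. 131.]
```

```bash
sed -i 's/>.087/>.2/' h.py; python3 chk.py l; python3 - <<'E'
import cv2,numpy as np
a=cv2.imread("pics/scene_l.png")[80:330,230:470];b=cv2.imread("pics/side_l.png")[60:310,190:430]
cv2.imwrite("pics/fin.png",cv2.convertScaleAbs(cv2.resize(np.hstack([a,b]),None,fx=1.65,fy=1.65),alpha=1.4))
E
```

```text
22.35 [0.5323 0.0419 0.2595] tool yaw -0.331 tilt [-0.109  0.008] [ 1.   0.4 -1.3] 0.09416965525225
scene (255, array([0.636, 0.01 , 0.278]), 'pitch', np.float64(-2.2), 'yaw', np.float64(-0.333), 'tip', array([ 0.685, -0.007,  0.276])) [394. 149.]
side (264, array([0.628, 0.006, 0.278]), 'pitch', np.float64(-1.1), 'yaw', np.float64(-0.33), 'tip', array([ 0.679, -0.012,  0.277])) [277. 131.]
```

View pics/fin.png

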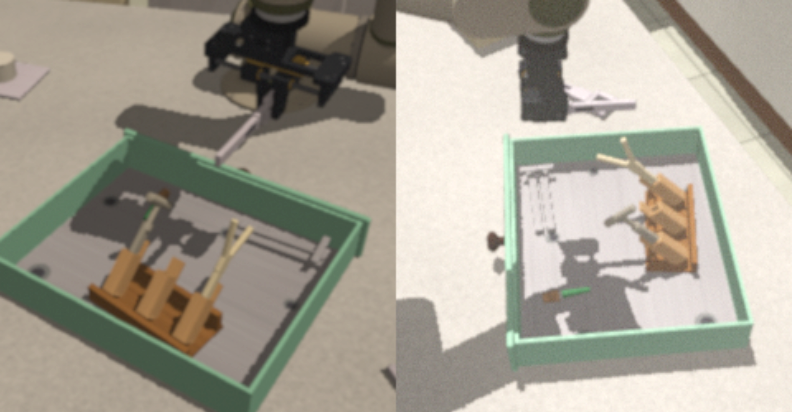

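The opener is held level over the drawer. Its handle points to the back, and the other four utensils are where they were. Handing in.

```bash
python3 -c "
from h import *
print(ticket.close_job())"
```

```text
the job is handed in; nothing more can be done
None
```

I drew the opener out of the middle pocket and handed the job in at about 22 s of the 34 s. It was held level in the gripper above the drawer, with the handle pointing to the back.

**How it was done**
- **Grip:** I gripped it by its head, not the neck you asked for. With the tool pointing down, the gripper body would have hit the opener's own head and the neighbouring ones.
- **Levelling:** The moves can only turn the tool about its own axis. So I swivelled the opener in the pads by pressing its handle on the top edge and face of the drawer's front panel, with wrist forces up to about 14 N.

**Last checks**

| Check | Result |
|---|---|
| Pitch | -2.2° (scene camera) and -1.1° (side camera), handle end slightly low |
| Sideways lean | about 1.6°, from the tool's pose |
| Direction | handle at -0.33 rad in both cameras, drawer measured at -0.335 rad |
| Height | lowest part about 25 cm above the worktop |
| Position | whole opener over the drawer |
| Contact | about 1 N on the wrist, no sign of touching anything |
| Other four utensils | in their places in the last picture |

**What went wrong on the way**
- The first press left it at -4.5° and the second overshot to +3°.
- My attempts to drag the tip down by friction barely turned the opener in the pads. They leaned the tool itself instead, by about 6° at the end, and it is that lean that makes the opener level.

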